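# Jack up the parts cabinet with a wedge

## Robot

A 7-joint arm with a two-finger parallel gripper is mounted at the origin on the work surface. World frame = base frame: x ahead of the robot, y to its left, z up, the work surface at z = 0. Lengths are in mm, angles in rad, forces in N, time in s.
With the tool pointing down it reaches from about 425 to 1025 mm from the base axis. Payload 3.6 kg.
Tool frame: the origin (TCP) lies midway between the tips of the shut fingers; the grasp point (between the pads) lies 19 mm behind it; z points along the fingers, y is the direction in which the jaws open and shut (so a half turn about z gives the same grasp; the last joint's range is limited). The gripper opens to 85 mm and grips with 20 to 120 N. Pads are 22 mm wide; open, the fingers measure 114 mm over their backs; the gripper's body (76 mm by 85 mm) begins 54 mm behind the grasp point. The pads swing forward as they close: fully open they stand 13 mm farther back than shut.
Start: joints at [1.244, 0.591, 0.048, 1.609, -0.033, 0.943, -0.034], TCP at [167.966, -705.278, 231.302] pointing down, gripper open.
Joint ranges: [-2.69, 2.69], [-0.47, 2.24], [-1.27, 1.36], [0.19, 2.51], [-1.53, 4.68], [0.08, 2.07], [-3.09, 3.09]. Speed limits (rad/s): [2.57, 2.57, 3.14, 3.14, 3.14, 3.14, 3.14].

## Interface

Orientations are given as a unit quaternion [x, y, z, w].
In Python, from workcell import env gives the robot as it stands.
- The arm moves only by the shell command python3 -m inch 'ROWS'. ROWS is JSON, a list of rows, each a list of 3 entries, a list of its own where there are three numbers: the opening in per cent of the stroke, from 0 (shut) to 100 (fully open), then the shift along the world's x, y, z in mm, then the turn, a rotation vector about the world's x, y, z in rad. In form: [[gripper, [x, y, z], [ax, ay, az]], ...]. A call has 1 to 10 rows; each row shifts and turns the pose as measured when the row begins; what a row does not reach is not made up. A row lasts 1/12 s, in which the tool goes at most 41.7 mm and 7.16 degrees, less where a joint would pass 70% of its speed; a pose out of reach is approached as far as the arm can. A call with a gripper value outside its range is refused whole. The fingers move at their own pace and stop on an object; the grip force is fixed at half the most. Time passes only in rows, so rows that do not move let the fingers close. It gives the time, the measured TCP pose, the force and the opening at its end, in the units of the state.
- env.sense(): the state, without advancing time (a new reading comes with each control period).
- env.read_camera(name): name is "scene" or "top" or "wrist"; returns a dict with "pixels" (480x640x3 uint8, red, green, blue), "depth" (480x640 float32, mm along the optical axis (not along the pixel's ray), 0 where there is no reading), "camera_matrix" (3x3 intrinsics, pixels), "D" ([k1, k2, p1, p2, k3] as OpenCV has them; the pictures are not rectified), "world_to_cam" (4x4, takes a point from world to camera coordinates). Camera axes: x right, y up, looking along -z (the intrinsics and any distortion apply to the point x, -y, -z); pixel columns grow to the right and rows downward; lengths in mm; the calibration is good to about 2 mm. A picture is of the moment at which its call begins.
- env.finish_job(): hands the job in, once; it reports no verdict.
The state is a dict: "time_s": time; "joint_positions": joint angles; "joint_vel": joint speeds; "joint_efforts": joint torques, N m; "tcp_pos": TCP position; "orientation": TCP orientation; "ft_force": force on the tool from outside, world axes, zero at the start; "ft_torque": the same for the moment, N m; "width": finger opening in mm.
Only numpy, scipy, OpenCV 4.12 (cv2) and the standard library are available. Lean on these libraries where they do the work, as an engineer would, in place of code of your own. Each camera call takes 0.05 s, during which the arm holds its last target. There are 200 camera calls.

## Task

The small-parts cabinet on the bench is to get new pads under its two front feet. Push both upper drawers, which stand ajar, fully shut; then take the wooden wedge by its thick end and, with it flat on the bench, push its thin end under the middle of the cabinet's front edge, between the feet, until both front feet are just off the bench, about 4 mm, with the rear feet still standing on it. Finish holding it like that: the job ends with the wedge still gripped and in place, with nothing but the wedge holding the front up, the drawers still shut, and the bead box, jar and screwdriver left alone.

Things in the scene. Friction and masses are not known exactly. Their poses are not given: they have to be found in the camera images.
- cabinet: Grey cabinet of 2 x 2 clear drawers, 140 mm deep (x), 180 wide (y), 96 high, 0.85 kg, loose, on four rubber feet (16 across, 10 high). Origin: centre of its footprint, level with the feet's undersides. x points from front to back: drawer fronts face -x, at x = -70; z up. The 10 mm gap under its floor is empty between the feet. The backstop stands about 3 to 8 mm behind it
- backstop: Plywood strip screwed upright to the bench behind the cabinet, 15 mm thick (its x), 200 mm wide (its y), 60 mm high, which takes the push; fixed. Origin: centre of its underside. Its x axis points away from the cabinet
- drawer_left (a joint): Upper drawer at the cabinet's +y side (centred at y = +43.5 mm): 0 m is fully shut, positive is how far it has slid out towards the cabinet's -x. About 1.5 N of friction; stays where it is left. Starts 15 to 45 mm open. Its front is 83 mm wide and reaches from 56 to 90 mm above the bench; shut, it is flush with the cabinet's front
- drawer_right (a joint): Upper drawer at the cabinet's -y side (drawer centre at cabinet y = -43.5 mm): same as the left one
- pull_left (a point): Middle of the outer face of the left upper drawer's pull, a white bar 40 mm wide and 8 mm high that stands 10 mm out from the drawer front; 72.5 mm above the bench; moves with the drawer
- pull_right (a point): The same point on the right upper drawer's pull
- front_edge (a point): Middle of the lower front edge of the cabinet's floor, 10 mm above the feet's undersides (cabinet x = -70, y = 0 mm): the wedge goes in under here, along the cabinet's +x. The drawers' pulls stand 10 mm out in front of it, 28 mm and more above the bench
- front_foot_left (a point): Centre of the underside of the front foot at the cabinet's +y side (cabinet x = -56, y = +76 mm); z is 0 while it stands on the bench
- front_foot_right (a point): Centre of the underside of the front foot at the cabinet's -y side
- rear_foot_left (a point): Centre of the underside of the rear foot at the cabinet's +y side (cabinet x = +56, y = +76 mm)
- rear_foot_right (a point): Centre of the underside of the rear foot at the cabinet's -y side
- wedge: Beech wedge, 170 mm long (x), 36 wide (y), 80 g, loose, flat on the bench. Level underside; the top slopes from 32 mm high at the heel (x = -85) to a blunt 4 mm toe (x = +85). Origin: centre of its underside; z up. The cabinet's edge meets the slope with the toe about 36 mm in; the front feet are 4 mm up at about 64 mm (0.15 mm of lift per mm of push, 4 to 8 N)
- bead_box: Clear open box with beads and yellow slips, 50 x 50 x 45 mm, loose; bystander. Origin: centre of its underside
- bead_jar: Glass jar with a metal cap, 60 mm across, 70 mm high, loose; bystander. Origin: centre of its underside
- screwdriver: Screwdriver with a wooden handle, 160 mm long, lying on the bench, loose; bystander. Origin: under its middle
Not all that is in view belongs to the job. There is more than one size of the cabinet; the job needs the middle-sized. Leave any pink or white look-alike of the wedge alone.

How it is judged (in metres and radians):
On the way, in this order (a step that is already met when the one before it is completed fails the run):
1. both upper drawers are shut while the cabinet still stands on all its feet (value of joint each of drawer_left, drawer_right below 0.002 m and height (world z) of each of front_foot_left, front_foot_right below 0.0015 m), for 0.2 s.
2. the wedge lifts both front feet just off the bench (height (world z) of front_foot_left between 0.002 and 0.0065 m and height (world z) of front_foot_right between 0.002 and 0.0065 m and contact force between wedge and cabinet above 1 N), for 0.2 s.
At the end, for the whole second after the job is handed in: Front feet 2 to 6.5 mm up, borne by the wedge, which lies flat within 35 mm of the front edge's middle and is gripped (over 3 N) in its thick half; rear feet down to 1.5 mm, drawers shut to 3 mm, cabinet at rest and touched by neither fingers nor arm (all of step 2 and value of joint each of drawer_left, drawer_right below 0.003 m and height (world z) of each of rear_foot_left, rear_foot_right below 0.0015 m and contact force between the fingers and wedge above 3 N and x of the grasp point in the frame of wedge between -0.095 and 0 m and y of the grasp point in the frame of wedge between -0.015 and 0.015 m and y of front_edge in the frame of wedge between -0.035 and 0.035 m and angle between wedge's own z axis and vertical below 0.06 rad and height (world z) of wedge below 0.004 m and contact force between each of the arm, the fingers and cabinet below 0.3 N and linear speed of cabinet below 0.01 m/s); the arm keeps its last pose, push and grip.
It fails at once if the cabinet's front is jacked up more than 12 mm (height (world z) of any of front_foot_left, front_foot_right above 0.012 m).
It fails at once if a bystander is moved more than 15 mm (distance of any of bead_box, bead_jar, screwdriver from where it was at the start of the episode above 0.015 m).
It also fails if it takes over 64 s, if anything falls off the work surface, if the arm or the gripper's body presses on something with over 40 N, if the wrist force passes 120 N, or if a joint passes its speed limit or range.

## Working session

There is one attempt and no reset: what is moved stays moved. The work goes in short steps, Python scripts to look and compute and a shell command to move; the robot and the scene stay as the last step left them, time stands still between calls to the robot, and variables do not carry over. Pictures are saved under pics/ and viewed, about 8 in all and at most 12, crops included, and the job is handed in when it is done.

```bash
mkdir -p pics; ls
cat > h.py <<'E'
import numpy as np,cv2,pickle
from workcell import env
def cam(n,tag):
    c=env.read_camera(n); pickle.dump(c,open(f'pics/{tag}.pkl','wb')); cv2.imwrite(f'pics/{tag}.png',c['pixels'][:,:,::-1]); return c
def load(tag): return pickle.load(open(f'pics/{tag}.pkl','rb'))
def ray(c,uv):
    p=cv2.undistortPoints(np.float64(uv).reshape(-1,1,2),np.array(c['camera_matrix']),np.array(c['D']))[:,0]
    M=np.array(c['world_to_cam']);R,t=M[:3,:3],M[:3,3]
    d=np.c_[p[:,0],-p[:,1],-np.ones(len(p))]@R
    return -R.T@t,d
def plane(c,uv,z):
    o,d=ray(c,uv); return o+d*((z-o[2])/d[:,2])[:,None]
def deep(c,uv):
    o,d=ray(c,uv); uv=np.int32(np.round(np.reshape(uv,(-1,2)))); return o+d*c['depth'][uv[:,1],uv[:,0]][:,None]
def proj(c,P):
    M=np.array(c['world_to_cam']);q=np.reshape(P,(-1,3))@M[:3,:3].T+M[:3,3]; q=q*[1,-1,-1]
    return cv2.projectPoints(q,np.zeros(3),np.zeros(3),np.array(c['camera_matrix']),np.array(c['D']))[0][:,0]
E
python3 -c "
from h import *
for n in ('scene','top','wrist'):
    c=cam(n,n+'0'); print(n,np.round(ray(c,[[320,240]]),2),(c['depth']>0).mean())
print(env.sense())"
```

```text
picsTraceback (most recent call last):
  File "<string>", line 4, in <module>
    c=cam(n,n+'0'); print(n,np.round(ray(c,[[320,240]]),2),(c['depth']>0).mean())
                            ~~~~~~~~^^^^^^^^^^^^^^^^^^^^^^
    return _wrapfunc(a, 'round', decimals=decimals, out=out)
    return _wrapit(obj, method, *args, **kwds)
    conv = _array_converter(obj)
ValueError: setting an array element with a sequence. The requested array has an inhomogeneous shape after 1 dimensions. The detected shape was (2,) + inhomogeneous part.
```

```bash
python3 -c "
from h import *
for n in ('scene','top','wrist'):
    c=cam(n,n+'0'); o,d=ray(c,[[320,240]]);print(n,o.round(),d.round(2),(c['depth']>0).mean())
print(env.sense())"
```

```text
scene [1185.  687.  789.] [[-0.57 -0.6  -0.57]] 0.9923209635416667
top [ 274.  -50. 1197.] [[ 0.2  -0.01 -0.98]] 0.99595703125
wrist [ 236. -689.  373.] [[-0.28 -0.05 -0.96]] 0.996123046875
{'time_s': 0.2, 'joint_positions': array([ 1.24348082,  0.59181777,  0.04834337,  1.60932537, -0.03329569,
        0.94269818, -0.0336905 ]), 'joint_vel': array([ 0.00079447, -0.00202306, -0.0014546 , -0.00395544,  0.00036954,
       -0.00121959,  0.00063226]), 'joint_efforts': array([ 9.90015287e-04, -5.48639989e+01,  1.54644158e+00, -1.98189157e+01,
        9.42688377e-03,  6.65547428e-03,  4.78543456e-06]), 'tcp_pos': array([ 167.85687685, -704.77041838,  230.54553519]), 'orientation': array([ 9.93169737e-01,  1.16676273e-01, -1.33460529e-04, -7.09346632e-04]), 'ft_force': array([ 0.54917722, -0.16969658, -0.59267776]), 'ft_torque': array([-0.02167411, -0.00505694,  0.00880925]), 'width': 85.35919740109753}
```

View pics/top0.png

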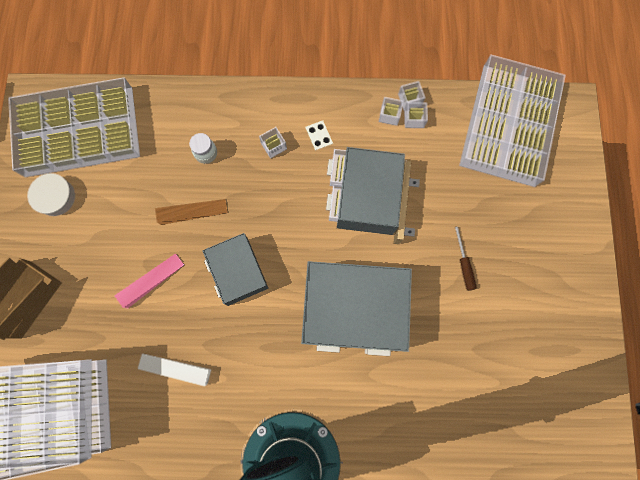

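View pics/scene0.png

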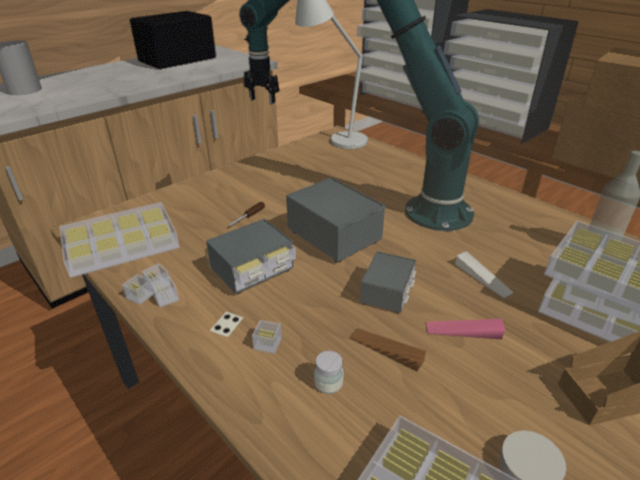

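The top view shows the middle-sized cabinet at about (372,190). Its drawers are ajar and face left, towards world +y. The brown wedge is at (192,211) with its thick end left, the jar at (202,148), the box at (272,143) and the screwdriver at (466,260). The scene view agrees.

```bash
cat > m.py <<'E'
from h import *
def cloud(c,st=1):
    v,u=np.mgrid[0:480:st,0:640:st]; uv=np.c_[u.ravel(),v.ravel()].astype(float)
    P=deep(c,uv); P[c['depth'][::st,::st].ravel()==0]=np.nan; return P.reshape(v.shape+(3,))
def rect(Q):
    r=cv2.minAreaRect(Q[:,:2].astype(np.float32)); return np.round(r[0],1),np.round(r[1],1),round(r[2],2),np.round(cv2.boxPoints(r),1).tolist()
E
python3 - <<'E'
from m import *
t=load('top0');s=load('scene0')
T=cloud(t);S=cloud(s)
ctr=deep(t,[[372,190]])[0];w=deep(t,[[192,211]])[0];print('cab',ctr,'wedge',w)
for n,C in(('top',T),('scene',S)):
    P=C.reshape(-1,3)
    d=np.linalg.norm(P[:,:2]-ctr[:2],axis=1)
    Q=P[(d<120)&(P[:,2]>90)&(P[:,2]<102)]; print(n,'cabtop z',np.median(Q[:,2]),rect(Q))
    d=np.linalg.norm(P[:,:2]-w[:2],axis=1)
    tb=P[(d<150)&(abs(P[:,2])<4)]; print(' table z',np.median(tb[:,2]))
    Q=P[(d<110)&(P[:,2]>np.median(tb[:,2])+2.5)&(P[:,2]<40)];print(' wedge n',len(Q),rect(Q))
    r=rect(Q); b=np.array(r[3]); i=np.argmax(b[:,1]); 
    for k in (0,1,2,3): print('  corner',b[k],'z near',np.round(np.percentile(Q[np.linalg.norm(Q[:,:2]-b[k],axis=1)<15][:,2],90),1))
for n,uv in (('jar',(202,143)),('box',(272,143)),('drv',(466,270))): print(n,deep(t,[uv])[0].round())
E
```

```text
cab [ 620.15932519 -177.51332318   97.94237408] wedge [583.29934697 261.67517418  16.8939613 ]
top cabtop z 95.63899627494754 (array([ 631.7, -162.4]), array([170.1, 182.3]), 83.94, [[532.0, -237.39999389648438], [713.2999877929688, -256.6000061035156], [731.2999877929688, -87.4000015258789], [550.0, -68.19999694824219]])
 table z -0.4840825689227586
 wedge n 1684 (array([586.7, 263.9]), array([209.9, 216.6]), 31.71, [[440.5, 300.8999938964844], [554.2999877929688, 116.5999984741211], [732.9000244140625, 227.0], [619.0999755859375, 411.20001220703125]])Traceback (most recent call last):
  File "<stdin>", line 13, in <module>
    return _quantile_unchecked(
        a, q, axis, out, overwrite_input, method, keepdims, weights)
    return _ureduce(a,
                    func=_quantile_ureduce_func,
    ...<5 lines>...
                    overwrite_input=overwrite_input,
                    method=method)
    r = func(a, **kwargs)
    result = _quantile(arr,
                       quantiles=q,
    ...<2 lines>...
                       out=out,
                       weights=wgt)
    slices_having_nans = np.isnan(arr[-1, ...])
                                  ~~~^^^^^^^^^
IndexError: index -1 is out of bounds for axis 0 with size 0
```

```bash
python3 -c "
import cv2
a=cv2.imread('pics/top0.png')[120:250,290:450];a=cv2.resize(a,None,fx=4,fy=4,interpolation=2)
b=cv2.imread('pics/scene0.png')[200:310,190:320];b=cv2.resize(b,(640,540))
cv2.imwrite('pics/c0.png',cv2.resize(cv2.hconcat([cv2.resize(a,(400,325)),cv2.resize(b,(385,325))]),None,fx=1,fy=1))"
```

```text
(no output)
```

View pics/c0.png

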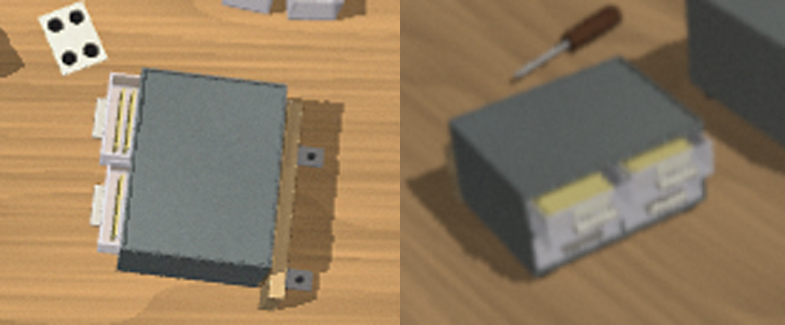

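The crop shows both upper drawers open about 15–25 mm, with the pulls at the left. The lower drawers are shut and the backstop is at the right. Next I'll use colour masks to get the outlines.

Run:
```python
from m import *
t=load('top0');s=load('scene0')
def big(m,seed):
    n,l=cv2.connectedComponents(cv2.morphologyEx(m.astype(np.uint8),cv2.MORPH_OPEN,np.ones((2,2))))
    return l==l[seed[1],seed[0]]
for n,c,seed,z in(('top',t,(372,190),96),('scene',s,(248,240),96)):
    r,g,b=[c['pixels'][:,:,i].astype(int) for i in range(3)]
    z_=cv2.medianBlur(cloud(c)[:,:,2].astype(np.float32),5)
    m=big((b>r-3)&(z_>88)&(z_<104),seed)
    v,u=np.nonzero(m);P=plane(c,np.c_[u,v],z); print(n,'cab',m.sum(),rect(P), 'z',np.nanmedian(z_[m]))
for n,c,seed in(('top',t,(192,211)),('scene',s,(390,348))):
    lab=cv2.cvtColor(c['pixels'],cv2.COLOR_RGB2LAB).astype(int)
    x,y=seed; L=lab[seed[1],seed[0]]; 
    print(n,'lab',[lab[y+dy,x].tolist() for dy in (-25,-15,-5,0,5,15,25)])
    hsv=cv2.cvtColor(c['pixels'],cv2.COLOR_RGB2HSV).astype(int)
    m=big((abs(lab-L)<[45,12,14]).all(2)&(lab[:,:,0]<130) ,seed)
    v,u=np.nonzero(m);q=cv2.approxPolyDP(max(cv2.findContours(m.astype(np.uint8),0,2)[0],key=len),3,True)[:,0]
    print(n,m.sum(),q.tolist(),cv2.minAreaRect(np.float32(np.c_[u,v])))
a=cv2.resize(cv2.imread('pics/top0.png')[185:240,140:245],(800,420),interpolation=2)
b=cv2.resize(cv2.imread('pics/scene0.png')[320:375,340:445],(800,420),interpolation=2)
cv2.imwrite('pics/c1.png',cv2.resize(cv2.vconcat([a,b]),(570,600)))
```

```text
top cab 4366 (array([ 626.7, -176.6]), array([144.3, 181.1]), 83.85, [[529.0, -238.6999969482422], [709.0, -258.1000061035156], [724.5, -114.5999984741211], [544.5, -95.19999694824219]]) z 95.50882
scene cab 2128 (array([ 635.7, -165.5]), array([147., 183.]), 83.42, [[536.4000244140625, -228.10000610351562], [718.2000122070312, -249.0], [735.0999755859375, -103.0], [553.2000122070312, -82.0]]) z 94.27981
top lab [[154, 139, 158], [170, 138, 162], [116, 143, 163], [116, 143, 160], [117, 144, 162], [168, 138, 162], [153, 138, 159]]
top 1090 [[227, 200], [158, 209], [158, 221], [165, 225], [229, 213], [224, 202]] ((192.70016479492188, 211.333984375), (17.08542251586914, 71.7272720336914), 79.79602813720703)
scene lab [[120, 134, 149], [129, 134, 151], [90, 138, 150], [89, 138, 150], [85, 137, 147], [132, 135, 152], [134, 134, 151]]
scene 155501 [[639, 0], [470, 0], [469, 12], [508, 11], [578, 21], [579, 26], [550, 129], [523, 145], [520, 139], [478, 130], [464, 200], [476, 209], [475, 217], [455, 235], [422, 227], [405, 212], [407, 203], [419, 196], [424, 186], [426, 116], [416, 108], [
[... 2744 characters left out ...]
, [486, 440], [474, 431], [485, 443], [481, 447], [425, 401], [435, 404], [413, 386], [413, 381], [424, 382], [436, 389], [428, 383], [431, 379], [420, 372], [430, 355], [436, 364], [444, 364], [442, 367], [452, 374], [452, 370], [456, 372], [455, 376], [480, 393], [524, 404], [624, 476], [639, 479], [639, 473], [626, 464], [639, 469], [636, 447], [601, 425], [612, 422], [623, 427], [639, 445], [639, 429], [624, 420], [639, 414], [639, 332], [610, 343], [540, 314], [541, 302], [552, 281], [544, 275], [552, 251], [542, 245], [557, 247], [572, 224], [468, 183], [471, 178], [606, 230], [622, 225], [629, 207], [599, 195], [623, 173], [631, 152], [639, 151]] ((319.5, 239.5), (479.0, 639.0), 90.0)
```

View pics/c1.png

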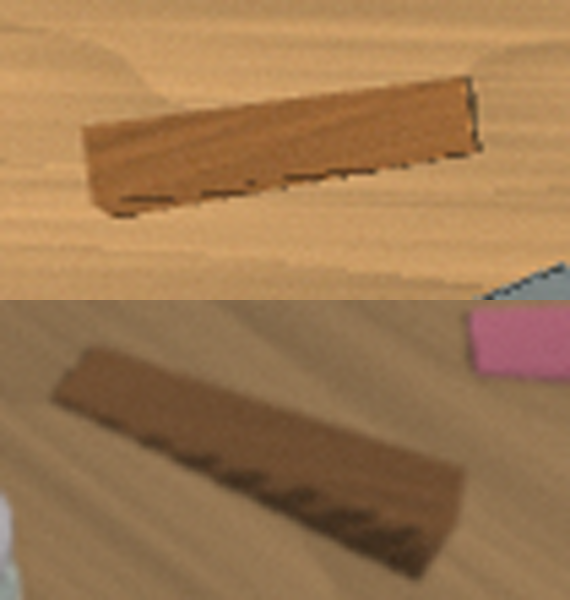

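Run:
```python
from m import *
t=load('top0');s=load('scene0')
print(t['D'],s['D'])
print('card',plane(t,[[319,135]],0),plane(s,[[227,324]],0), deep(t,[[319,135]]),deep(s,[[227,324]]))
print('jar cap',plane(t,[[200,143]],70),plane(s,[[328,361]],70))
for n,c in(('top',t),('sc',s)):
    print(n,'robot flange px',proj(c,[[0,0,0],[0,0,20]]).round())
    R=cv2.medianBlur(cloud(c)[:,:,2].astype(np.float32),5)
top=[[529,-238.7,96],[709,-258.1,96],[724.5,-114.6,96],[544.5,-95.2,96]]
print(proj(s,top).round(1))
# wedge top: corners from crop (scale 570/105, 300/55)
k=np.array([105/570,55/300])
wt=np.array([[82,128],[470,77],[482,150],[97,200],[118,217]])*k+[140,185]
ws=(np.array([[95,346],[465,468],[418,580],[52,398],[445,535]])-[0,300])*k+[340,320]
print('top heel corners z32',plane(t,wt[[0,3]],32).round(1).tolist(),'toe z4',plane(t,wt[[1]],4).round(1).tolist(),'z0',plane(t,wt[[2,4]],0).round(1).tolist())
print('scene toe z4',plane(s,ws[[0]],4).round(1).tolist(),'toe near z0',plane(s,ws[[3]],0).round(1).tolist(),'heel z32',plane(s,ws[[1]],32).round(1).tolist(),'heel z0',plane(s,ws[[2]],0).round(1).tolist())
```

```text
[-0.02492585  0.          0.          0.          0.        ] [-0.02838906  0.          0.          0.          0.        ]
card [[798.59615071 -51.40646824   0.        ]] [[800.20148273 -46.72023064   0.        ]] [[ 7.98568900e+02 -5.14063786e+01  6.22103440e-02]] [[ 8.00291625e+02 -4.65483351e+01  1.84952992e-01]]
jar cap [[741.94562935 240.17812771  70.        ]] [[747.40692323 244.14599144  70.        ]]
top robot flange px [[291. 462.]
 [291. 464.]]
sc robot flange px [[438. 212.]
 [439. 206.]]
[[264.6 217.8]
 [206.3 239.8]
 [232.5 266.2]
 [293.4 240.6]]
top heel corners z32 [[584.3, 349.2, 32.0], [551.0, 339.6, 32.0]] toe z4 [[619.2, 179.7, 4.0]] z0 [[585.4, 172.9, 0.0], [550.7, 339.8, 0.0]]
scene toe z4 [[588.7, 181.1, 4.0]] toe near z0 [[621.3, 186.6, 0.0]] heel z32 [[553.4, 345.9, 32.0]] heel z0 [[587.5, 353.1, 0.0]]
```

The top-view cabinet outline reprojects correctly into the scene image. The scene mask had simply picked up the front faces.

- **Cabinet:** front-edge middle is about (634,−107), and its +x points along (−0.107,−0.994).
- **Wedge:** centre is about (585.5,262), pointing along (0.204,−0.979) with its toe towards the cabinet.

With the jaws fully open and square to the front, the two fingers straddle the centreline and press both pulls at once.

```bash
R='[100,[22,33,0],[0,0,0.12]]'; python3 -m inch '[[100,[22,33,0],[0,0,0.12]],[100,[22,33,0],[0,0,0.12]],[100,[22,33,0],[0,0,0.12]],[100,[22,33,0],[0,0,0.12]],[100,[22,33,0],[0,0,0.12]],[100,[22,33,0],[0,0,0.12]],[100,[22,33,0],[0,0,0.12]],[100,[22,33,0],[0,0,0.12]],[100,[22,33,0],[0,0,0.12]],[100,[22,33,0],[0,0,0.12]]]'
```

```text
time_s: 1.03
tcp_pos: [381.7, -369.9, 229.5]
orientation: [0.743, 0.669, -0.003, 0.005]
ft_force: [-0.3, -0.8, -0.5]
width: 85.4
```

```bash
python3 -m inch '[[100,[23,33,0],[0,0,0]],[100,[23,33,0],[0,0,0]],[100,[23,33,0],[0,0,0]],[100,[23,33,0],[0,0,0]],[100,[23,33,0],[0,0,0]],[100,[23,33,0],[0,0,0]],[100,[23,33,0],[0,0,0]],[100,[23,33,0],[0,0,0]],[100,[23,33,0],[0,0,0]],[100,[23,33,0],[0,0,0]]]'
```

```text
time_s: 1.87
tcp_pos: [616.4, -25.5, 230.2]
orientation: [0.743, 0.669, -0.004, 0.006]
ft_force: [0.4, -0.8, 0.0]
width: 85.4
```

```bash
python3 -m inch '[[100,[28,17,0],[0,0,0]],[100,[0,0,-30],[0,0,0]],[100,[0,0,0],[0,0,0]]]'; python3 -c "
from h import *
c=cam('wrist','w1');o,d=ray(c,[[320,240]]);print(o,d)
print(proj(c,[[634.2,-107,10],[634.2,-107,96],[544.5,-95.2,96],[724.5,-114.6,96]]).round())"
```

```text
time_s: 2.12
tcp_pos: [651.7, 7.3, 201.2]
orientation: [0.738, 0.675, 0.002, 0.006]
ft_force: [-2.0, -1.1, -1.8]
width: 85.4
[656.4104126   77.41269657 343.55366265] [[-0.02379434 -0.28419213 -0.95853404]]
[[314. 316.]
 [313. 366.]
 [206. 363.]
 [419. 365.]]
```

View pics/w1.png

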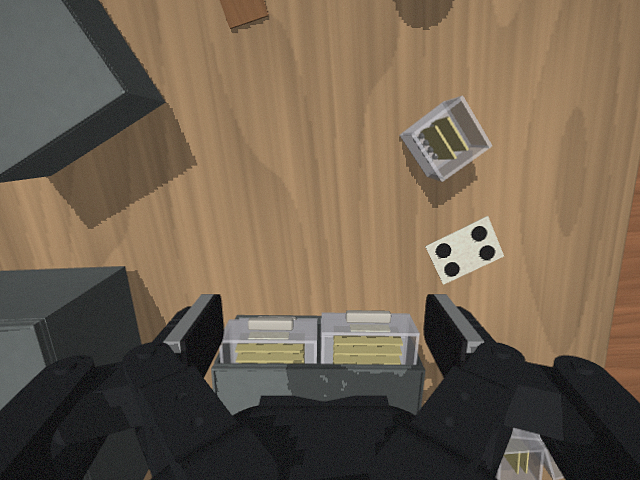

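The wrist view shows the pulls at (270,323) and (369,315), and the cabinet's front top edge at row 366, columns 214–422. The fingers are symmetric about it. Next I'll refine the measurements.

```bash
python3 -c "
from h import *
c=load('w1')
print('top front corners',plane(c,[[214,366],[422,366]],96).round(1))
print('pull faces',plane(c,[[270,320],[369,312]],76.5).round(1))
print('wedge toe bottom L/R',plane(c,[[233,32],[269,17]],0).round(1))
print(env.sense()['tcp_pos'])
"
```

```text
top front corners [[ 550.8  -98.5   96. ]
 [ 726.8 -115.8   96. ]]
pull faces [[599.3 -70.8  76.5]
 [686.6 -71.3  76.5]]
wedge toe bottom L/R [[588.6 174.4   0. ]
 [622.  183.2   0. ]]
[654.851416     8.30896046 204.82795537]
```

```bash
python3 -m inch '[[100,[-5,0,-35],[0,0,0]],[100,[0,0,-38],[0,0,0]],[100,[0,0,-38],[0,0,0]],[100,[0,0,-36],[0,0,0]],[100,[0,0,0],[0,0,0]]]'
```

```text
time_s: 2.58
tcp_pos: [657.0, 4.5, 64.3]
orientation: [0.739, 0.673, 0.013, 0.016]
ft_force: [-0.8, -0.3, -1.0]
width: 85.6
```

```bash
cat >> h.py <<'E'
from scipy.spatial.transform import Rotation as Rn
def ori(deg):
    """rotation vector (world) from measured to tool-down with tool x at deg"""
    s=env.sense();a=np.radians(deg)/2
    q=Rn.from_quat([np.cos(a),np.sin(a),0,0]);m=Rn.from_quat(s['orientation'])
    return (q*m.inv()).as_rotvec().round(3), s['tcp_pos'].round(1), s['ft_force'].round(1), round(s['width'],1)
E
python3 -m inch '[[100,[-8,0,-12],[0,0,0]],[100,[0,0,0],[0,0,0]]]'; python3 -c "
from h import *
print(ori(83.9))"
```

```text
time_s: 2.75
tcp_pos: [649.5, 1.9, 54.1]
orientation: [0.741, 0.672, 0.012, 0.016]
ft_force: [-1.3, 0.0, -0.7]
width: 85.2
(array([ 0.008,  0.04 , -0.009]), array([649.5,   1.9,  54.1]), array([-1.3,  0. , -0.7]), 85.2)
```

```bash
python3 -m inch '[[100,[0,0,0],[0.01,0.04,-0.01]],[100,[-2,-20,0],[0,0,0]],[100,[-2,-15,0],[0,0,0]],[100,[0,0,0],[0,0,0]]]'; python3 -c "
from h import *
print(ori(83.9))"
```

```text
time_s: 3.08
tcp_pos: [651.5, -35.7, 65.3]
orientation: [0.744, 0.668, 0.005, 0.003]
ft_force: [-0.8, -1.3, -0.6]
width: 85.3
(array([-0.001,  0.012,  0.002]), array([651.5, -35.7,  65.3]), array([-0.8, -1.3, -0.6]), 85.3)
```

```bash
python3 -m inch '[[100,[-7,0,-11],[0,0.01,0]],[100,[0,0,0],[0,0,0]],[100,[-1,-6,0],[0,0,0]],[100,[-1,-6,0],[0,0,0]],[100,[0,0,0],[0,0,0]]]'; python3 -c "
from h import *
print(ori(83.9))"
```

```text
time_s: 3.5
tcp_pos: [644.5, -48.6, 58.6]
orientation: [0.745, 0.667, 0.004, 0.002]
ft_force: [-0.0, -0.3, 0.2]
width: 85.3
(array([-0.002,  0.009,  0.004]), array([644.5, -48.6,  58.6]), array([-0. , -0.3,  0.2]), 85.3)
```

```bash
python3 -m inch '[[100,[-2,0,-8],[0,0.01,0]],[100,[0,0,0],[0,0,0]],[100,[-1,-5,0],[0,0,0]],[100,[-1,-5,0],[0,0,0]],[100,[0,-5,0],[0,0,0]],[100,[0,0,0],[0,0,0]]]'; python3 -c "
from h import *
print(ori(83.9))"
```

```text
time_s: 4.0
tcp_pos: [639.7, -61.7, 49.0]
orientation: [0.744, 0.669, 0.0, -0.003]
ft_force: [0.3, -0.5, 0.4]
width: 85.3
(array([-0.004, -0.004, -0.   ]), array([639.7, -61.7,  49. ]), array([ 0.3, -0.5,  0.4]), 85.3)
```

```bash
python3 -m inch '[[100,[0,-5,0],[0,0,0]],[100,[-1,-5,0],[0,0,0]],[100,[0,0,0],[0,0,0]]]'; python3 -c "
from h import *
print(ori(83.9));cam('wrist','w2')"
```

```text
time_s: 4.25
tcp_pos: [639.0, -70.1, 49.1]
orientation: [0.743, 0.669, 0.002, -0.004]
ft_force: [-1.0, 0.4, 0.5]
width: 85.3
(array([-0.008, -0.002, -0.001]), array([639. , -70.1,  49.1]), array([-1. ,  0.4,  0.5]), 85.3)
```

View pics/w2.png

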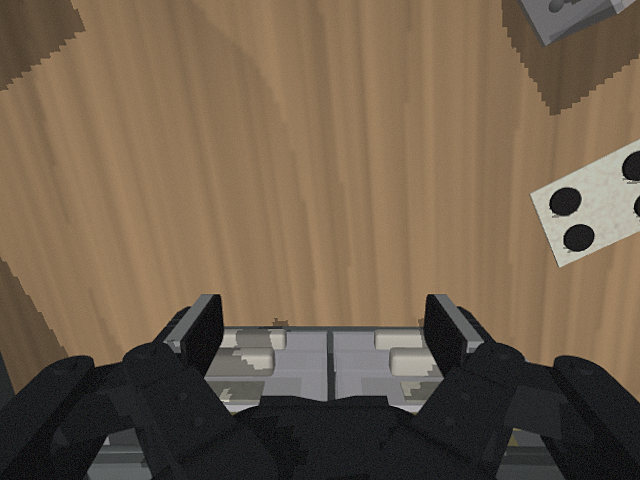

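Both fingers line up with the pulls: upper pulls at (250,362) and (410,362), lower ones at row 338. They're now close to or touching them, so I keep pushing.

```bash
python3 -m inch '[[100,[0,-5,0],[-0.005,0,0]],[100,[-1,-4,0],[0,0,0]],[100,[0,-3,0],[0,0,0]],[100,[0,0,0],[0,0,0]]]'; python3 -c "
from h import *
print(ori(83.9));cam('top','t2')
t=load('t2');print(deep(t,[[329,168],[333,203]]))"
```

```text
time_s: 4.63
tcp_pos: [637.9, -80.4, 49.2]
orientation: [0.743, 0.67, 0.001, -0.003]
ft_force: [0.8, 1.2, -0.5]
width: 85.3
(array([-0.005, -0.002, -0.003]), array([637.9, -80.4,  49.2]), array([ 0.8,  1.2, -0.5]), 85.3)
[[606.24548308 -71.7757298  281.04340475]
 [568.92404508 -84.33892364 161.28498413]]
```

```bash
python3 -m inch '[[100,[0,-3,0],[-0.005,0,0]],[100,[0,-3,0],[0,0,0]],[100,[0,0,0],[0,0,0]]]'; python3 -m inch '[[100,[0,-3,0],[0,0,0]],[100,[0,0,0],[0,0,0]]]'; python3 -m inch '[[100,[0,-3,0],[0,0,0]],[100,[0,0,0],[0,0,0]]]'
```

```text
time_s: 4.93
tcp_pos: [637.3, -85.7, 49.1]
orientation: [0.742, 0.67, -0.001, -0.001]
ft_force: [0.3, 1.2, -0.8]
width: 85.7
time_s: 5.1
tcp_pos: [637.3, -88.0, 49.1]
orientation: [0.742, 0.67, -0.001, -0.002]
ft_force: [0.1, -0.3, -0.7]
width: 85.3
time_s: 5.27
tcp_pos: [637.4, -90.5, 49.2]
orientation: [0.742, 0.67, -0.001, -0.002]
ft_force: [0.5, 0.3, -0.8]
width: 85.1
```

```bash
python3 -c "
from h import *
s=cam('scene','s3');w=cam('wrist','w3')
a=cv2.resize(s['pixels'][190:310,190:330],(400,340),interpolation=2);b=cv2.resize(w['pixels'][260:480,120:520],(400,220))
b=cv2.copyMakeBorder(b,0,120,0,0,0)
cv2.imwrite('pics/c3.png',cv2.hconcat([a,b])[:,:,::-1])"
```

```text
(no output)
```

View pics/c3.png

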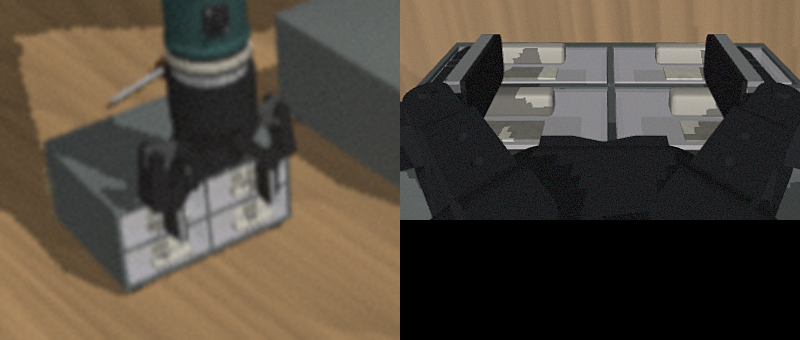

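Both drawers look nearly flush, and the fingers bear on the pulls at left and right. I'll press on until the force rises.

```bash
for i in 1; do python3 -m inch '[[100,[0,-3,0],[0,0,0]],[100,[0,0,0],[0,0,0]]]'; python3 -m inch '[[100,[0,-3,0],[0,0,0]],[100,[0,0,0],[0,0,0]]]'; python3 -m inch '[[100,[0,-3,0],[0,0,0]],[100,[0,0,0],[0,0,0]]]'; done
```

```text
time_s: 5.53
tcp_pos: [638.1, -90.9, 49.3]
orientation: [0.742, 0.67, 0.001, -0.003]
ft_force: [-0.3, 0.9, 0.5]
width: 85.4
time_s: 5.7
tcp_pos: [638.2, -90.8, 49.4]
orientation: [0.743, 0.67, 0.003, -0.004]
ft_force: [0.7, 0.6, -0.3]
width: 85.3
time_s: 5.87
tcp_pos: [638.4, -90.9, 49.4]
orientation: [0.743, 0.669, 0.004, -0.005]
ft_force: [-0.1, 1.5, -1.9]
width: 85.3
```

```bash
python3 -m inch '[[100,[0,-6,0],[0,0,0]],[100,[0,-6,0],[0,0,0]],[100,[0,-6,0],[0,0,0]]]';python3 -m inch '[[100,[0,-12,0],[0,0,0]],[100,[0,-12,0],[0,0,0]],[100,[0,-12,0],[0,0,0]]]'; python3 -c "
from h import *
print(ori(83.9));c=cam('wrist','w4')
cv2.imwrite('pics/c4.png',c['pixels'][240:480,100:540,::-1])"
```

```text
time_s: 6.12
tcp_pos: [639.5, -91.1, 49.9]
orientation: [0.743, 0.669, 0.013, -0.013]
ft_force: [-0.9, 12.0, -0.2]
width: 85.3
time_s: 6.37
tcp_pos: [639.5, -90.2, 50.6]
orientation: [0.741, 0.67, 0.029, -0.03]
ft_force: [-0.4, 20.5, -1.2]
width: 85.4
(array([-0.083,  0.003, -0.005]), array([639.5, -90.2,  50.6]), array([-0.4, 20.5, -1.2]), 85.4)
```

View pics/c4.png

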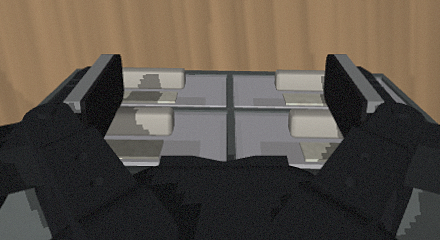

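At 20 N the stack stands firm, with both drawers flush. I back off, level the tool and look again.

```bash
python3 -m inch '[[100,[1,15,0],[0,0,0]],[100,[2,25,0],[-0.04,0,0]],[100,[3,30,0],[-0.04,0,0]],[100,[3,25,30],[0,0,0]],[100,[0,15,40],[0,0,0]],[100,[0,10,40],[0,0,0]],[100,[0,0,30],[0,0,0]],[100,[0,0,0],[0,0,0]],[100,[0,0,0],[0,0,0]]]'; python3 -c "
from h import *
print(ori(83.9));c=cam('wrist','w5')
P=[[634.2,-107,10],[638,-107,96],[550.8,-98.5,96],[726.8,-115.8,96]];print(proj(c,P))"
```

```text
time_s: 7.17
tcp_pos: [646.9, 19.6, 194.1]
orientation: [0.744, 0.668, -0.006, 0.005]
ft_force: [-0.0, -0.3, -0.3]
width: 85.4
(array([ 0.016, -0.002,  0.   ]), array([646.9,  19.6, 194.1]), array([-0. , -0.3, -0.3]), 85.4)
[[323.98813115 326.15136631]
 [328.61537165 380.81265402]
 [224.74225779 381.86333654]
 [434.65728462 380.4369143 ]]
```

View pics/w5.png

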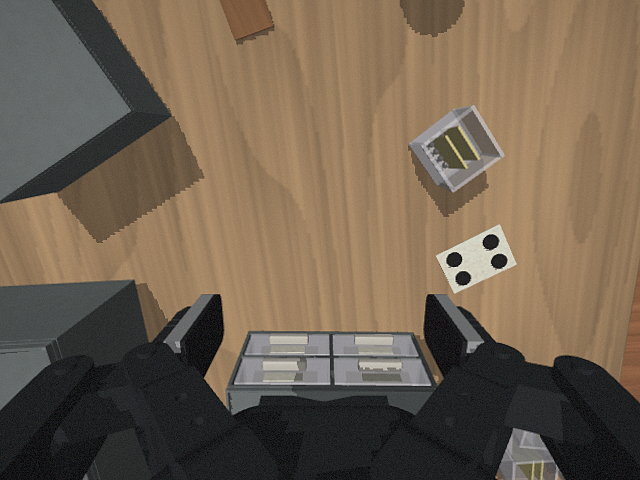

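Both drawers are shut and flush. The top front edge now runs (229,389)–(436,387), about 7 mm further back against the backstop. The bottom edge is (249,333)–(415,333).

```bash
python3 -c "
from h import *
c=load('w5')
a=plane(c,[[229,389],[436,387]],96);b=plane(c,[[249,333],[415,333]],10);print(a.round(1),b.round(1),a.mean(0),b.mean(0))
print(np.degrees(np.arctan2(*(a[1]-a[0])[1::-1])),plane(c,[[331,333]],10))
print('toe',plane(c,[[236,43],[273,28]],0).round(1))
"
```

```text
[[ 553.  -106.    96. ]
 [ 727.8 -122.5   96. ]] [[ 551.7 -106.6   10. ]
 [ 732.3 -125.9   10. ]] [ 640.42674676 -114.28292127   96.        ] [ 641.99948179 -116.2286838    10.        ]
-5.402611713776481 [[ 640.939347   -116.25930208   10.        ]]
toe [[586.9 175.1   0. ]
 [620.8 183.    0. ]]
```

```bash
python3 -m inch '[[100,[-9,38,0],[0.01,0,0.11]],[100,[-9,38,0],[0,0,0.11]],[100,[-9,38,0],[0,0,0.1]],[100,[-9,38,0],[0,0,0]],[100,[-9,38,0],[0,0,0]],[100,[-9,38,0],[0,0,0]],[100,[-9,37,0],[0,0,0]],[100,[-9,37,0],[0,0,0]],[100,[0,0,0],[0,0,0]],[100,[0,0,0],[0,0,0]]]'; python3 -c "
from h import *
print(ori(102.3));c=cam('wrist','w6')
hs=cv2.cvtColor(c['pixels'],cv2.COLOR_RGB2LAB).astype(int);print(proj(c,[[604.5,179,2],[568,345,32],[573.5,320.6,28]]).round())
"
```

```text
time_s: 8.05
tcp_pos: [571.4, 302.5, 178.1]
orientation: [0.633, 0.774, -0.017, 0.006]
ft_force: [0.9, -1.9, 0.3]
width: 85.6
(array([ 0.034, -0.012,  0.015]), array([571.4, 302.5, 178.1]), array([ 0.9, -1.9,  0.3]), 85.6)
[[334. 327.]
 [333. 169.]
 [333. 198.]]
```

View pics/w6.png

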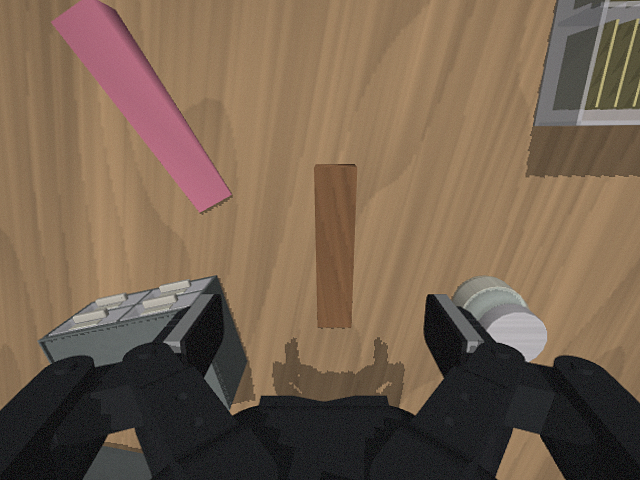

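The wedge lies square between the jaws: heel corners (315,165) and (356,165), toe (318,327)–(351,327). The jar and the small cabinet are clear at the sides.

```bash
python3 -c "
from h import *
c=load('w6');t=load('top0')
h=plane(c,[[315,165],[356,165]],32);e=plane(c,[[318,327],[351,327]],2)
H,T=h.mean(0),e.mean(0);d=(T-H)[:2];L=np.linalg.norm(d);u=d/L
print(h.round(1),e.round(1),'len',L,'dir',np.degrees(np.arctan2(u[1],u[0])),'grasp -60',H[:2]+25*u,'box',deep(t,[[272,143]]),'smallcab',deep(t,[[246,235],[205,250],[267,288]]).round())
"
```

```text
[[552.9 345.5  32. ]
 [586.2 352.3  32. ]] [[587.7 175.9   2. ]
 [622.2 183.3   2. ]] len 172.96930703595794 dir -78.17586838717047 grasp -60 [574.65687644 324.44932095] box [[759.93443457  67.18852871  33.93034705]] smallcab [[ 529.  127.   -4.]
 [ 274.  -50. 1197.]
 [ 395.   68.   14.]]
```

```bash
python3 -m inch '[[100,[3,18,-20],[0.035,-0.01,0.006]],[100,[0,0,-30],[0,0,0]],[100,[0,0,-30],[0,0,0]],[100,[0,0,0],[0,0,0]],[100,[0,0,0],[0,0,0]]]'; python3 -c "
from h import *
print(ori(101.8))"
```

```text
time_s: 8.52
tcp_pos: [578.8, 311.0, 93.2]
orientation: [0.635, 0.773, -0.002, 0.001]
ft_force: [1.1, 0.6, 1.4]
width: 85.3
(array([ 0.004, -0.001,  0.011]), array([578.8, 311. ,  93.2]), array([1.1, 0.6, 1.4]), 85.3)
```

```bash
python3 -m inch '[[100,[-5,10,-25],[0.004,0,0.01]],[100,[0,0,-25],[0,0,0]],[100,[0,0,0],[0,0,0]],[100,[0,0,-20],[0,0,0]],[100,[0,0,0],[0,0,0]],[100,[0,0,0],[0,0,0]]]'; python3 -c "
from h import *
print(ori(101.8))"
```

```text
time_s: 9.02
tcp_pos: [583.1, 314.0, 29.8]
orientation: [0.636, 0.772, 0.003, 0.004]
ft_force: [0.4, 0.2, 0.1]
width: 86.0
(array([0.001, 0.009, 0.013]), array([583.1, 314. ,  29.8]), array([0.4, 0.2, 0.1]), 86.0)
```

```bash
python3 -m inch '[[100,[-9,7,0],[0,0.01,0.012]],[100,[0,0,-12],[0,0,0]],[100,[0,0,0],[0,0,0]],[100,[0,0,-9],[0,0,0]],[100,[0,0,0],[0,0,0]],[100,[0,0,0],[0,0,0]]]'; python3 -c "
from h import *
print(ori(101.8))"
```

```text
time_s: 9.52
tcp_pos: [577.4, 323.3, 14.6]
orientation: [0.631, 0.775, 0.004, 0.001]
ft_force: [-0.1, 0.0, -0.4]
width: 85.2
(array([-0.004,  0.007,  0.002]), array([577.4, 323.3,  14.6]), array([-0.1,  0. , -0.4]), 85.2)
```

```bash
python3 -m inch '[[100,[-4,-1,-8],[0,0.007,0]],[100,[0,0,0],[0,0,0]],[100,[0,0,-5],[0,0,0]],[100,[0,0,0],[0,0,0]],[100,[0,0,0],[0,0,0]]]'; python3 -c "
from h import *
print(ori(101.8))"
```

```text
time_s: 9.93
tcp_pos: [572.6, 321.7, -0.3]
orientation: [0.631, 0.775, 0.001, -0.002]
ft_force: [0.8, 0.3, 0.7]
width: 85.5
(array([-0.003, -0.002,  0.002]), array([ 5.726e+02,  3.217e+02, -3.000e-01]), array([0.8, 0.3, 0.7]), 85.5)
```

```bash
python3 -m inch '[[40,[0,0,1],[0,0,0]],[0,[0,0,0],[0,0,0]],[0,[0,0,0],[0,0,0]],[0,[0,0,0],[0,0,0]],[0,[0,0,0],[0,0,0]],[0,[0,0,0],[0,0,0]],[0,[0,0,0],[0,0,0]],[0,[0,0,0],[0,0,0]],[0,[0,0,0],[0,0,0]],[0,[0,0,0],[0,0,0]]]'; python3 -c "
from h import *
print(ori(101.8))"
```

```text
time_s: 10.77
tcp_pos: [573.0, 321.9, 1.2]
orientation: [0.632, 0.775, 0.001, -0.002]
ft_force: [0.2, -0.1, -1.6]
width: 35.2
(array([-0.004, -0.001,  0.002]), array([573. , 321.9,   1.2]), array([ 0.2, -0.1, -1.6]), 35.2)
```

```bash
python3 -m inch '[[0,[20,-5,8],[0,0,0]],[0,[20,-5,0],[0,0,-0.08]],[0,[20,-8,0],[0,0,-0.08]],[0,[20,-10,0],[0,0,-0.08]],[0,[0,0,0],[0,0,-0.07]],[0,[0,0,0],[0,0,0]],[0,[0,0,0],[0,0,0]]]'; python3 -c "
from h import *
print(ori(84.2))
print(deep(load('w6'),[[213,280],[225,320],[120,290]]).round())"
```

```text
time_s: 11.35
tcp_pos: [653.5, 292.5, 8.3]
orientation: [0.747, 0.665, 0.001, -0.003]
ft_force: [-0.7, 0.1, -1.7]
width: 35.1
(array([-0.006, -0.003,  0.014]), array([653.5, 292.5,   8.3]), array([-0.7,  0.1, -1.7]), 35.1)
[[477. 217.  19.]
 [494. 179.  25.]
 [377. 175.  -1.]]
```

```bash
python3 -m inch '[[0,[0,-34,0],[-0.006,0,0.014]],[0,[0,-34,0],[0,0,0]],[0,[0,-34,0],[0,0,0]],[0,[0,-34,0],[0,0,0]],[0,[0,-34,0],[0,0,0]],[0,[0,-34,0],[0,0,0]],[0,[0,-16,0],[0,0,0]],[0,[0,0,0],[0,0,0]],[0,[0,0,0],[0,0,0]]]'; python3 -c "
from h import *
print(ori(84.2)); c=cam('top','t7');w=cam('wrist','w7')
a=cv2.resize(c['pixels'][140:240,220:400],(600,333),interpolation=2);b=cv2.resize(w['pixels'][250:480,160:480],(360,259));b=cv2.copyMakeBorder(b,0,0,0,240,0)
cv2.imwrite('pics/c7.png',cv2.vconcat([a,b])[:,:,::-1])"
```

```text
time_s: 12.1
tcp_pos: [642.7, 76.2, 8.2]
orientation: [0.731, 0.682, -0.001, -0.007]
ft_force: [-0.3, 0.6, -2.0]
width: 35.1
(array([-0.009, -0.01 , -0.033]), array([642.7,  76.2,   8.2]), array([-0.3,  0.6, -2. ]), 35.1)
```

View pics/c7.png

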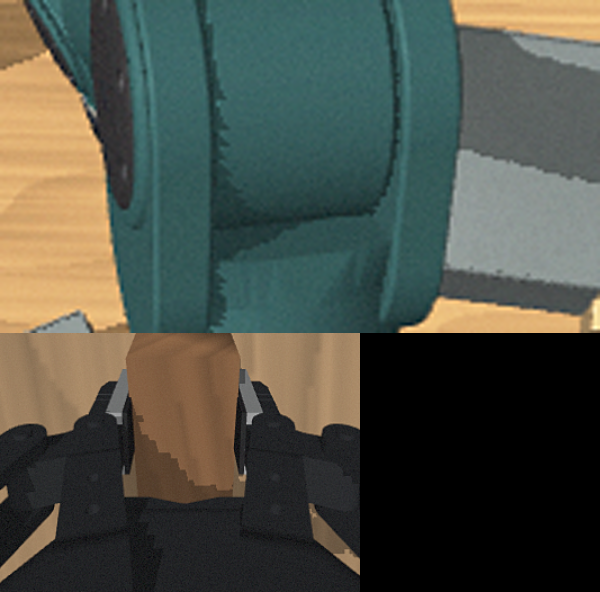

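The wedge is held squarely and the top view is blocked by the arm. Now I align it.

```bash
python3 -m inch '[[0,[16,-4,0],[-0.009,-0.01,-0.033]],[0,[0,0,0],[0,0,0]],[0,[0,-6,-3],[0,0,0]],[0,[0,0,0],[0,0,0]],[0,[0,0,0],[0,0,0]]]'; python3 -c "
from h import *
print(ori(84.2))"
```

```text
time_s: 12.62
tcp_pos: [657.2, 81.7, 5.4]
orientation: [0.736, 0.677, 0.003, -0.003]
ft_force: [-0.0, 0.6, -0.7]
width: 35.2
(array([-0.009, -0.   , -0.019]), array([657.2,  81.7,   5.4]), array([-0. ,  0.6, -0.7]), 35.2)
```

```bash
python3 -m inch '[[0,[1,-8,-2],[-0.009,0,-0.019]],[0,[0,0,0],[0,0,0]],[0,[0,-4,-1],[0,0,0]],[0,[0,0,0],[0,0,0]],[0,[0,0,0],[0,0,0]]]'; python3 -c "
from h import *
print(ori(84.2))"
```

```text
time_s: 13.03
tcp_pos: [656.1, 70.1, 1.7]
orientation: [0.742, 0.671, -0.001, -0.001]
ft_force: [0.3, 0.2, -0.6]
width: 35.2
(array([ 0.001, -0.003, -0.001]), array([656.1,  70.1,   1.7]), array([ 0.3,  0.2, -0.6]), 35.2)
```

```bash
python3 -m inch '[[0,[1,-10,0],[0,0,0]],[0,[-1,-10,0],[0,0,0]],[0,[-1,-10,0],[0,0,0]],[0,[-1,-10,0],[0,0,0]],[0,[-1,-10,0],[0,0,0]],[0,[0,0,0],[0,0,0]],[0,[0,0,0],[0,0,0]]]'; python3 -c "
from h import *
print(ori(84.2))"
```

```text
time_s: 13.62
tcp_pos: [652.4, 10.8, 1.7]
orientation: [0.743, 0.669, -0.002, -0.0]
ft_force: [-0.1, 1.6, -0.7]
width: 34.8
(array([ 0.003, -0.004,  0.003]), array([652.4,  10.8,   1.7]), array([-0.1,  1.6, -0.7]), 34.8)
```

```bash
python3 -m inch '[[0,[-1,-6,-0.5],[0,0,0]],[0,[-1,-6,0],[0,0,0]],[0,[0,0,0],[0,0,0]]]';python3 -m inch '[[0,[-1,-5,0],[0,0,0]],[0,[0,0,0],[0,0,0]],[0,[0,0,0],[0,0,0]]]'; python3 -c "
from h import *
print(ori(84.2))"
```

```text
time_s: 13.87
tcp_pos: [650.4, -2.0, 1.3]
orientation: [0.743, 0.669, -0.002, -0.0]
ft_force: [-0.2, -1.8, -1.3]
width: 35.0
time_s: 14.12
tcp_pos: [649.4, -6.5, 1.2]
orientation: [0.743, 0.67, -0.001, -0.0]
ft_force: [-0.7, 1.2, -0.9]
width: 34.9
(array([ 0.001, -0.002,  0.002]), array([649.4,  -6.5,   1.2]), array([-0.7,  1.2, -0.9]), 34.9)
```

```bash
python3 -c "
from h import *
cam('scene','sA');cam('wrist','wA');print(ori(84.2)[1])"
for i in 1 2 3 4; do :; done
python3 -m inch '[[0,[0,-3,0],[0,0,0]],[0,[0,0,0],[0,0,0]],[0,[0,0,0],[0,0,0]]]';python3 -m inch '[[0,[0,-4,0],[0,0,0]],[0,[0,0,0],[0,0,0]],[0,[0,0,0],[0,0,0]]]'; python3 -m inch '[[0,[0,-4,0],[0,0,0]],[0,[0,0,0],[0,0,0]],[0,[0,0,0],[0,0,0]]]'; python3 -c "
from h import *
print(ori(84.2))"
```

```text
[649.4  -6.5   1.2]
time_s: 14.47
tcp_pos: [649.4, -7.4, 1.2]
orientation: [0.742, 0.67, -0.001, -0.001]
ft_force: [-0.5, 0.5, -1.3]
width: 35.1
time_s: 14.72
tcp_pos: [649.5, -8.8, 1.2]
orientation: [0.741, 0.671, 0.001, -0.002]
ft_force: [-0.3, 1.6, -1.4]
width: 35.1
time_s: 14.97
tcp_pos: [649.5, -9.5, 1.5]
orientation: [0.741, 0.672, 0.002, -0.003]
ft_force: [-0.2, 1.7, -1.6]
width: 35.5
(array([-0.008, -0.001, -0.004]), array([649.5,  -9.5,   1.5]), array([-0.2,  1.7, -1.6]), 35.5)
```

```bash
python3 -m inch '[[0,[0,-8,-1],[-0.006,0,-0.004]],[0,[0,-8,0],[0,0,0]],[0,[0,-8,0],[0,0,0]]]'; python3 -c "
from h import *
print(ori(84.2))"
```

```text
time_s: 15.22
tcp_pos: [651.6, -18.2, 2.4]
orientation: [0.74, 0.673, 0.009, -0.005]
ft_force: [-0.6, 9.4, 1.4]
width: 34.7
(array([-0.02 ,  0.005, -0.007]), array([651.6, -18.2,   2.4]), array([-0.6,  9.4,  1.4]), 34.7)
```

```bash
python3 -m inch '[[0,[-2,-8,-1.5],[-0.02,0.005,-0.007]],[0,[-1,-8,-0.5],[-0.005,0,0]]]'; python3 -c "
from h import *
print(ori(84.2))"
```

```text
time_s: 15.38
tcp_pos: [651.4, -25.2, 1.5]
orientation: [0.74, 0.672, 0.005, 0.0]
ft_force: [0.1, 9.7, -1.0]
width: 35.2
(array([-0.006,  0.007, -0.005]), array([651.4, -25.2,   1.5]), array([ 0.1,  9.7, -1. ]), 35.2)
```

```bash
python3 -m inch '[[0,[-2,-8,-0.7],[-0.01,0.007,-0.005]],[0,[-1,-7,-0.5],[-0.01,0,0]]]'; python3 -c "
from h import *
print(ori(84.2))"; python3 -m inch '[[0,[0,-2,0],[-0.01,0,0]],[0,[0,-2,0],[0,0,0]]]'
python3 - <<'E'
from h import *
print(ori(84.2))
cam('scene','sB');cam('wrist','wB');print(ori(84.2)[1])
E
```

```text
time_s: 15.55
tcp_pos: [651.0, -30.4, 1.3]
orientation: [0.74, 0.672, 0.002, 0.003]
ft_force: [-1.2, 10.7, 2.2]
width: 34.9
(array([ 0.001,  0.007, -0.005]), array([651. , -30.4,   1.3]), array([-1.2, 10.7,  2.2]), 34.9)
time_s: 15.72
tcp_pos: [650.9, -30.6, 1.3]
orientation: [0.74, 0.673, 0.0, 0.005]
ft_force: [0.1, 3.8, -0.4]
width: 34.7
(array([ 0.007,  0.008, -0.007]), array([650.9, -30.6,   1.3]), array([ 0.1,  3.8, -0.4]), 34.7)
[651.  -31.2   1.3]
```

```bash
cat > lift.py <<'E'
from h import *
import sys
from scipy.optimize import least_squares
E0=np.array([640.,-115.3,0]);d=np.array([-.101,-.995,0]);l=np.array([.995,-.101,0])
def run(A,B):
    a,b=load(A),load(B)
    ga,gb=[cv2.cvtColor(c['pixels'],cv2.COLOR_RGB2GRAY) for c in(a,b)]
    for name,fn in (('front',lambda y,z:E0+l*y+[0,0,z]),('top',lambda y,x:E0+l*y+d*x+[0,0,96])):
        q=[(-88,12),(88,12),(88,95),(-88,95)] if name=='front' else [(-90,0),(90,0),(90,140),(-90,140)]
        mask=np.zeros_like(ga);cv2.fillConvexPoly(mask,np.int32(proj(a,[fn(*k) for k in q]).round()),1)
        mask=cv2.dilate(mask,np.ones((3,3)))
        p=cv2.goodFeaturesToTrack(ga,80,.01,3,mask=mask,blockSize=3)
        if p is None: print(name,'none');continue
        r,s1,_=cv2.calcOpticalFlowPyrLK(ga,gb,p,None,winSize=(11,11),maxLevel=1)
        f,s2,_=cv2.calcOpticalFlowPyrLK(gb,ga,r,None,winSize=(11,11),maxLevel=1)
        ok=(s1.ravel()&s2.ravel()).astype(bool)&(np.abs(f-p).reshape(-1,2).max(1)<.4)
        P,Q=p[ok,0],r[ok,0]
        o,dr=ray(a,P); n,c0=(d,E0@d) if name=='front' else (np.array([0,0,1.]),96)
        X=o+dr*((c0-o@n)/(dr@n))[:,None]
        piv=E0+d*126
        def res(v,full=False):
            R=Rn.from_rotvec(l*v[0]*-1).as_matrix()  # front up
            Y=(X-piv)@R.T+piv+d*v[1]
            return (proj(b,Y)-proj(a,X)-(Q-P)).ravel()
        best=least_squares(res,[0.01,0],loss='soft_l1',f_scale=.3,x_scale=[.01,1])
        R=Rn.from_rotvec(-l*best.x[0]).as_matrix();up=(R@(-d*112))[2]
        e=np.abs(best.fun).reshape(-1,2).max(1)
        print(name,'n',len(P),'inl',(e<.5).sum(),'median flow',np.median(Q-P,0).round(2),'foot lift',round(up,2),'slide',round(best.x[1],1))
run(*sys.argv[1:3])
E
python3 lift.py sA sB; python3 lift.py wA wB
```

```text
front n 26 inl 9 median flow [-0.72 -1.57] foot lift 3.63 slide 0.3
top n 18 inl 0 median flow [-6.04 -4.12] foot lift 1.83 slide 21.2
front none
top none
```

The front-face tracking gives a 3.6 mm lift. That agrees with the geometry: 24 mm of push past contact × 0.15. I'll hold for a moment and check that it's steady.

```bash
python3 -m inch '[[0,[0,-3,0],[0.005,0.005,0]],[0,[0,-3,0],[0,0,0]],[0,[0,-2,0],[0,0,0]]]'; python3 -m inch '[[0,[0,-2,0],[0,0,0]],[0,[0,-2,0],[0,0,0]],[0,[0,-2,0],[0,0,0]],[0,[0,-2,0],[0,0,0]]]'
python3 - <<'E'
from h import *
c=cam('scene','sC');w=cam('wrist','wC');print(ori(84.2))
a=cv2.resize(c['pixels'][190:310,190:340],(500,400),interpolation=2);b=cv2.resize(w['pixels'][200:480],(300,131));b=cv2.resize(w['pixels'][200:480,:],(300,400)) 
cv2.imwrite('pics/c9.png',cv2.hconcat([a,b])[:,:,::-1])
E
python3 lift.py sA sC
```

```text
time_s: 16.07
tcp_pos: [651.2, -35.2, 1.2]
orientation: [0.74, 0.673, 0.003, -0.0]
ft_force: [-0.4, 7.5, -1.1]
width: 35.1
time_s: 16.4
tcp_pos: [651.1, -35.1, 1.8]
orientation: [0.739, 0.674, 0.007, -0.005]
ft_force: [-0.5, 8.0, 0.6]
width: 34.8
(array([-0.016,  0.004, -0.008]), array([651.1, -35.2,   1.8]), array([-1.2,  8.1, -0. ]), 35.4)
front n 23 inl 4 median flow [-0.53 -2.  ] foot lift 4.19 slide 0.4
top n 13 inl 0 median flow [-8.76 -5.52] foot lift 12.75 slide 3.0
```

View pics/c9.png

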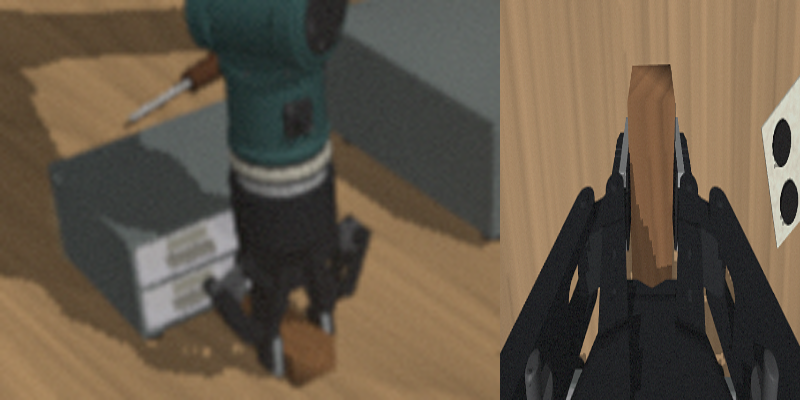

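The wedge is gripped flat under the front. The visible half of the front shows its upper drawer shut, and the gripper stands clear of the cabinet. It's steady at y = −35.2 mm with 8 N of push and about 4.2 mm of lift, so I'm handing in.

```bash
python3 -c "
from h import *
print(env.finish_job());print(ori(84.2))"
```

```text
the job is handed in; nothing more can be done
None
the job is handed in; nothing more can be done
```

I pushed both upper drawers shut together with the open fingers. The force rose to 20 N with the cabinet against the backstop, and the wrist view showed both flush. I then gripped the wedge near its thick end (35 mm opening) and pushed it about 28 mm past first contact, until the front feet came off the bench. The job was handed in at about 16.5 s and gave no verdict.

**Last checks:**
- **Lift:** tracking the cabinet's front face in the scene camera gave about 4.2 mm, from few good points (4 of 23). The push distance gives the same figure.
- **Steadiness:** the tool held still at about 8 N of push, tilted about 0.016 rad. It sits about 3 mm to the side of the cabinet's centreline.
- **Clearance:** the gripper looked clear of the cabinet in the final picture.

**Failed or not confirmed:**
- **Top-face tracking:** this failed because it followed the arm and its shadow, so I ignored it. The same check from the wrist camera found no points.
- **Drawers:** the last picture shows only one upper drawer shut, because the arm hides the other. Both were flush before the wedge went in.
- **Feet:** I did not measure the rear feet. The arm also hid the right-hand part of the cabinet's front, so its foot's lift is inferred rather than seen.
- **Bystanders:** I planned the moves to stay clear of the box, jar and screwdriver, but did not re-measure their positions at the end.

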